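# Scrub out the tall cup with the long brush

### The arm

A 7-joint arm with a two-finger parallel gripper is mounted at the origin on the work surface. World frame = base frame: x ahead of the robot, y to its left, z up, the work surface at z = 0. Lengths are in mm, angles in rad, forces in N, time in s.
With the tool pointing down it reaches from about 400 to 875 mm from the base axis. Payload 4.4 kg.
Tool frame: the origin (TCP) lies between the finger pads; the fingertips stand 17 mm ahead of it and the grasp point (between the pads) lies 2 mm behind it; z points along the fingers, y is the line along which they close (so a half turn about z gives the same grasp; the last joint's range is limited). The gripper opens to 85 mm and grips with 20 to 120 N. Pads are 22 mm wide; open, the fingers measure 114 mm over their backs; the gripper's body (76 mm by 85 mm) begins 54 mm behind the grasp point. The pads swing forward as they close: fully open they stand 13 mm farther back than shut.
Start: joints at [1.195, 0.628, 0.038, 1.517, -0.027, 0.996, -0.02], TCP at [198.193, -619.062, 209.513] pointing down, gripper open.
Joint ranges: [-3.06, 3.06], [-0.37, 2.12], [-1.25, 1.32], [0.18, 2.47], [-1.1, 4.24], [0.23, 1.98], [-2.94, 2.94]. Speed limits (rad/s): [2.57, 2.57, 3.14, 3.14, 3.14, 3.14, 3.14].

### API

Orientations are given as [roll, pitch, yaw] about the fixed x, y, z axes, in that order (R = Rz(yaw) Ry(pitch) Rx(roll)).
In Python, from cell import sensors, get_image, ctrl gives the robot as it stands.
- The arm moves only by the tool send_rows, never from a script. Its argument "series" is a list of rows, each a list of 3 entries, a list of its own where there are three numbers: the finger opening in mm, from 0 to 85.4, then the shift along the world's x, y, z in units of 60 mm (1.0 is 60 mm), then the turn, a rotation vector about the world's x, y, z in units of 5 degrees (1.0 is 5 degrees). A call has 1 to 8 rows; each row shifts and turns the commanded pose from where the row before left it; what a row does not reach is not made up. A row lasts 1/8 s, in which the tool goes at most 62.5 mm and 10.7 degrees, less where a joint would pass 70% of its speed; a pose out of reach is approached as far as the arm can. A call is refused whole if a number of a shift passes 1 or a number of a turn 1, either way. A call with a gripper value outside its range is refused whole. The fingers move at their own pace and stop on an object; the grip force is fixed at half the most. Time passes only in rows, so rows that do not move let the fingers close. It gives the time, the measured TCP pose, the force, the opening and the grip force at its end, in the units of the state.
- sensors.read_state(): the state, without advancing time (a new reading comes with each control period).
- get_image(name): name is "scene" or "top" or "wrist"; returns a dict with "img" (400x640x3 uint8, red, green, blue), "depth" (400x640 float32, mm along the optical axis (not along the pixel's ray), 0 where there is no reading), "vfov" (degrees; the focal length in pixels is half the picture's height over the tangent of half this angle, whatever the lens; pixels are square), "cx", "cy" (the principal point, pixels), "k1" (the pictures are not rectified: a ray, as slopes to the right and down, at radius r is drawn at 1 + k1 r^2 times it, then the intrinsics apply), "world_to_cam" (4x4, takes a point from world to camera coordinates). Camera axes: x right, y down, z forward; pixel columns grow to the right and rows downward; lengths in mm; the calibration is good to about 2 mm. A picture is of the moment at which its call begins.
- ctrl.finish_job(): hands the job in; it is judged then, once.
The state is a dict: "clock": time; "qpos": joint angles; "qd": joint speeds; "tau": joint torques, N m; "eef_pos": TCP position; "tool_rot": TCP orientation; "force": force on the tool from outside, world axes, zero at the start; "torque": the same for the moment, N m; "width": finger opening in mm; "gripper_force": force on a finger pad.
Only numpy, scipy, OpenCV 4.12 (cv2) and the standard library are available. Lean on these libraries where they do the work, as an engineer would, in place of code of your own. Each camera call takes 0.05 s, during which the arm holds its last target. There are 200 camera calls.

### The job

Scrub out the taller of the two pink cups with the long-handled brush: push the brush right down to the bottom of the cup three times, drawing it up until its bristles reach the rim between one push and the next. Then stand the brush upright in its white drip dish again and let go of it, leaving the cup and everything else standing where they are.

Things in the scene. Friction and masses are not known exactly. Their poses are not given: they have to be found in the camera images.
- brush: long-handled brush, 210 mm tall, 0.14 kg, standing on its flat bristle end in the drip dish. Origin: centre of the flat underside (foot); z up the handle. From the foot up: white bristle head to 50 mm, firm core 54 mm across (soft bristle tips, seen only, 63 mm); steel neck 10 mm across to 100 mm; round wooden grip 18 mm across to 198 mm; end knob 24 mm across to 210 mm
- dish: round shallow white ceramic drip dish, 120 mm across at the rim, 20 mm high, in which the brush stands. Origin: centre of its underside; z up
- dish_floor (a point): centre of the drip dish's flat inner floor, 6 mm above the worktop; the floor is about 102 mm across
- tall_cup: the taller pink hard silicone cup, open at the top, 120 mm high, loose on the worktop; outside diameter 78 mm at the bottom and 90 mm at the rim, wall 4 mm. Origin: centre of its underside; z up. About 0.24 kg
- tall_cup_floor (a point): centre of the tall cup's inner floor, 6 mm above the worktop; the inside is 70 mm across here, 82 mm at the rim, and 114 mm deep
- short_cup: a bystander: the shorter pink hard silicone cup, 60 mm high, 90 mm across the rim. Origin: centre of its underside
- spice_jar: a bystander: glass spice jar with a black turning-knob grinder top, 50 mm in diameter, 108 mm high. Origin: centre of its underside
- bento_tin: a bystander: closed oval aluminium bento tin, 171 x 106 mm, 56 mm high. Origin: centre of its underside
- sauce_bottle: a bystander: amber glass bottle, 54 mm in diameter, 150 mm high. Origin: centre of its underside
- fork: a bystander: yellow plastic fork, 150 mm long, lying flat. Origin: near its middle, on its underside
- spoon: a bystander: yellow plastic spoon, 130 mm long, lying flat. Origin: near its middle, on its underside
Not all that is in view belongs to the job. There is more than one size of the dish; the job needs the smallest.

How it is judged (in metres and radians):
On the way, in this order (a step that is already met when the one before it is completed fails the run):
1. the brush's foot is at the bottom of the tall cup (within 10 mm of its inner floor) for the first time (z of brush in the frame of tall_cup_floor between -0.01 and 0.01 m and horizontal distance between brush and tall_cup_floor below 0.025 m and angle between brush's own z axis and vertical below 0.35 rad), for 0.1 s.
2. the brush is drawn up inside the tall cup until its bristles reach the rim (foot at least 55 mm above the cup's inner floor) (z of brush in the frame of tall_cup_floor between 0.055 and 0.125 m and horizontal distance between brush and tall_cup_floor below 0.035 m and angle between brush's own z axis and vertical below 0.35 rad), for 0.05 s.
3. the brush's foot is at the bottom of the tall cup (within 10 mm of its inner floor) for the second time (all of step 1), for 0.1 s.
4. the brush is drawn up inside the tall cup until its bristles reach the rim (foot at least 55 mm above the cup's inner floor) (all of step 2), for 0.05 s.
5. the brush's foot is at the bottom of the tall cup (within 10 mm of its inner floor) for the third time (all of step 3), for 0.1 s.
At the end, for the whole second after the job is handed in: After the scrubbing strokes, the brush stands upright (within 0.12 rad), released and at rest, its foot on the floor of the drip dish (within 8 mm in height, 28 mm of the centre); the tall cup stands upright (within 0.1 rad) and at rest on the worktop (horizontal distance between brush and dish_floor below 0.028 m and z of brush in the frame of dish_floor below 0.008 m and angle between brush's own z axis and vertical below 0.12 rad and linear speed of each of brush, tall_cup below 0.03 m/s and angle between tall_cup's own z axis and vertical below 0.1 rad and height (world z) of tall_cup below 0.008 m); the robot touches nothing.
It fails at once if the tall cup is pushed more than 50 mm from its place, or tipped by more than 0.5 rad (distance of tall_cup from where it was at the start of the episode above 0.05 m or angle between tall_cup's own z axis and vertical above 0.5 rad).
It fails at once if the drip dish is pushed more than 50 mm from its place, or tipped by more than 0.5 rad (distance of dish from where it was at the start of the episode above 0.05 m or angle between dish's own z axis and vertical above 0.5 rad).
It fails at once if the short cup or the spice jar is pushed more than 50 mm from its place, or tipped by more than 0.5 rad (distance of any of short_cup, spice_jar from where it was at the start of the episode above 0.05 m or angle between any of short_cup, spice_jar's own z axis and vertical above 0.5 rad).
It fails at once if the bento tin or the sauce bottle is pushed more than 50 mm from its place, or tipped by more than 0.5 rad (distance of any of bento_tin, sauce_bottle from where it was at the start of the episode above 0.05 m or angle between any of bento_tin, sauce_bottle's own z axis and vertical above 0.5 rad).
It fails at once if the fork or the spoon is pushed more than 50 mm from its place, or tipped by more than 0.5 rad (distance of any of fork, spoon from where it was at the start of the episode above 0.05 m or angle between any of fork, spoon's own z axis and vertical above 0.5 rad).
It also fails if it takes over 59 s, if anything falls off the work surface, if the arm or the gripper's body presses on something with over 40 N, if the wrist force passes 120 N, or if a joint passes its speed limit or range.

## Working session

There is one attempt and no reset: what is moved stays moved. The work goes in short steps, Python scripts to look and compute and a tool call to move; the robot and the scene stay as the last step left them, time stands still between calls to the robot, and variables do not carry over. Pictures are saved under pics/ and viewed, at most 10 in all, crops included, and the job is handed in when it is done.

Besides the shell and the picture viewer there is one more tool, called after "Emit:" as name([rows], argument=value, ...), one row to a line, values as JSON. send_rows: Moves the arm, as the interface text tells. Its arguments: {"type":"object","properties":{"series":{"type":"array"}},"required":["series"]}

```bash
mkdir -p pics; cat > h.py <<'E'
import numpy as np, cv2
from cell import sensors, get_image, ctrl
def shot(name,fn=None):
    d=get_image(name)
    if fn: cv2.imwrite('pics/'+fn,cv2.cvtColor(d['img'],cv2.COLOR_RGB2BGR))
    return d
def cloud(d):
    h,w=d['depth'].shape; f=h/2/np.tan(np.radians(d['vfov'])/2)
    K=np.array([[f,0,d['cx']],[0,f,d['cy']],[0,0,1.]])
    u,v=np.meshgrid(np.arange(w),np.arange(h))
    p=np.stack([u.ravel(),v.ravel()],1).astype(np.float64)[:,None]
    s=cv2.undistortPoints(p,K,np.array([d['k1'],0,0,0,0.]))[:,0]
    z=d['depth'].ravel().astype(float)
    c=np.c_[s*z[:,None],z,np.ones_like(z)]
    P=(c@np.linalg.inv(d['world_to_cam']).T)[:,:3]; P[z==0]=np.nan
    return P.reshape(h,w,3)
E
python3 - <<'E'
from h import *
s=sensors.read_state(); print({k:np.round(v,3) for k,v in s.items()})
for n in('scene','top'):
    d=shot(n,n+'1.png'); P=cloud(d); np.save(n+'.npy',P); print(d['vfov'],d['k1'],np.round(np.linalg.inv(d['world_to_cam']),2).tolist())
E
```

```text
{'clock': np.float64(0.0), 'qpos': array([ 1.195,  0.629,  0.038,  1.518, -0.027,  0.996, -0.02 ]), 'qd': array([ 0.   ,  0.   , -0.001, -0.001, -0.001, -0.   ,  0.   ]), 'tau': array([ 0.0000e+00, -5.6341e+01,  1.2260e+00, -1.9345e+01,  1.1000e-02,
        1.0000e-02, -0.0000e+00]), 'eef_pos': array([ 197.957, -618.396,  208.578]), 'tool_rot': array([-3.14,  0.  ,  0.31]), 'force': array([-0.023, -0.285,  0.181]), 'torque': array([ 0.019, -0.013, -0.003]), 'gripper_force': np.float64(0.0), 'width': np.float64(85.173)}
52.043723324266416 0.003359312276624828 [[0.82, 0.48, -0.32, 871.68], [0.57, -0.68, 0.45, -498.57], [-0.0, -0.55, -0.83, 943.92], [0.0, 0.0, 0.0, 1.0]]
42.46208373525546 -0.14156431952635024 [[-0.03, -0.99, 0.11, 402.91], [-1.0, 0.03, -0.02, 13.25], [0.02, -0.11, -0.99, 1106.75], [0.0, 0.0, 0.0, 1.0]]
```

View pics/top1.png

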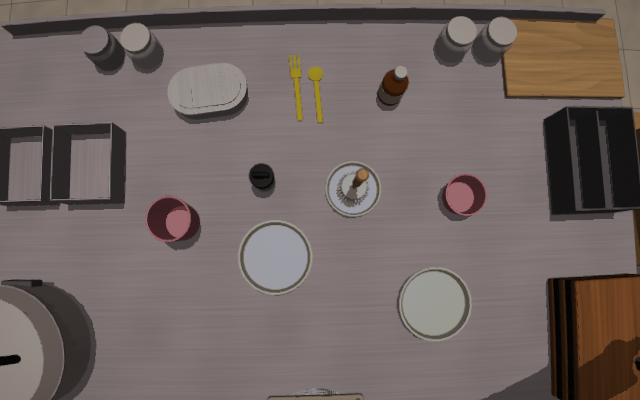

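View pics/scene1.png

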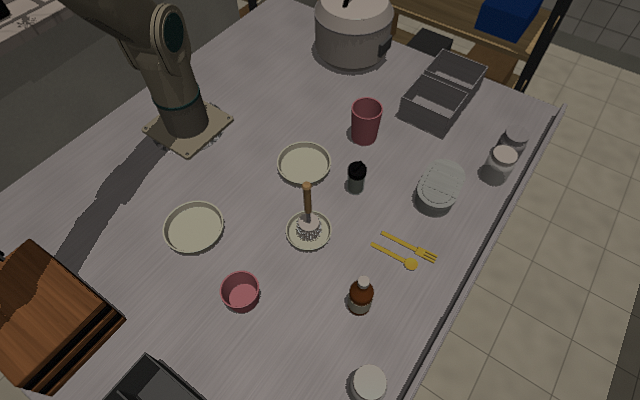

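Candidates in the top view are the cups at (170,219), which looks taller, and (465,195), which looks shorter. The dishes are at (352,189), the smallest with the brush in it, and larger ones at (275,258) and (435,304). I'll measure these and check the choice in one crop.

```bash
python3 - <<'E'
from h import *
from scipy.optimize import least_squares
def circ(p):
    r=least_squares(lambda q:np.hypot(p[:,0]-q[0],p[:,1]-q[1])-q[2],[*p[:,:2].mean(0),40],loss='soft_l1',f_scale=2); return np.round(r.x,1),len(p)
for n,boxes in dict(top=dict(tall=(140,190,202,250),short=(440,168,492,222),dish=(322,158,384,220)),scene=dict(tall=(345,92,388,148),short=(215,265,265,315),dish=(280,175,335,255))).items():
    P=np.load(n+'.npy')
    for k,(a,b,c,e) in boxes.items():
        q=P[b:e,a:c].reshape(-1,3); q=q[~np.isnan(q).any(1)]
        z=q[:,2]; zr=np.percentile(z,99.7); print(n,k,'z99.7',round(zr,1))
        if k!='dish': print('  rim',circ(q[z>zr-6]))
        else:
            for lo,hi in((14,24),(62,98),(105,150),(150,196),(199,216)):
                m=q[(z>lo)&(z<hi)]
                if len(m)>5: print('  ',lo,hi,circ(m),np.round(np.median(m,0),1))
# other obstacles
P=np.load('top.npy')
for u,v in((262,176),(275,222),(435,268),(208,88),(395,82),(130,160),(55,320),(20,290)): print((u,v),np.round(P[v,u]))
im=cv2.imread('pics/top1.png'); im2=cv2.imread('pics/scene1.png')
A=cv2.resize(im[150:250,130:210],None,fx=4,fy=4); B=cv2.resize(im2[170:260,270:345],None,fx=4.44,fy=4.44)[:400]
B=cv2.copyMakeBorder(B,0,400-B.shape[0],0,0,0); cv2.imwrite('pics/crop.png',np.hstack([A,B]))
E
```

```text
top tall z99.7 123.1
  rim (array([477.8, 275.7,  42.8]), 284)
top short z99.7 64.6
  rim (array([ 515.7, -325.9,   42.5]), 222)
top dish z99.7 218.6
   14 24 (array([539.8, -93.2,  56.6]), 455) [543.6 -96.7  19.6]
   62 98 (array([562.7, -94.7,  26.9]), 9) [536.5 -89.4  69.5]
   105 150 (array([539.9, -91.4,   8.7]), 35) [533.1 -86.9 130.2]
   150 196 (array([539.8, -91.4,   8.7]), 33) [533.1 -85.3 171.5]
   199 216 (array([540.2, -91.4,   9.7]), 70) [538.  -91.  214.2]
scene tall z99.7 123.0
  rim (array([476.8, 275.9,  42.6]), 137)
scene short z99.7 62.4
  rim (array([ 515.1, -325.1,   42.4]), 230)
scene dish z99.7 217.0
   14 24 (array([536.9, -92. ,  56.7]), 349) [530.  -86.6  19. ]
   62 98 (array([538. , -91.1,   4.5]), 30) [540.8 -94.6  79.8]
   105 150 (array([538. , -90.8,   8.6]), 72) [543.4 -97.4 128.6]
   150 196 (array([537.8, -90.9,   8.6]), 88) [543.5 -97.  174.6]
   199 216 (array([538.4, -91.3,   9. ]), 63) [541.7 -93.7 213.3]
(262, 176) [558.  93. 103.]
(275, 222) [472.  73.  24.]
(435, 268) [ 365. -261.   27.]
(208, 88) [758. 209.  56.]
(395, 82) [ 742. -179.  114.]
(130, 160) [618. 393.   0.]
(55, 320) [288. 486. 157.]
(20, 290) [344. 557. 160.]
```

View pics/crop.png

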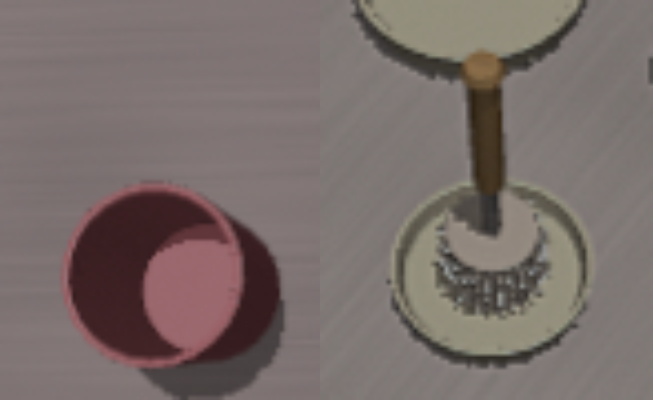

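The crop shows the deep pink cup on the left and the brush standing in the small white dish on the right. The measured rim heights (123 mm vs 64 mm) confirm the cup at (170,219) is the tall one. Positions are brush (539,-91), dish (538,-93) and tall cup (477,276).

Emit:
send_rows([
  [85,[0,0,0.75],[0,0,0]],
  [85,[0,0,0.75],[0,0,0]],
  [85,[0.5,0.8,0],[0,0,0]],
  [85,[0.5,0.8,0],[0,0,0]],
  [85,[0.5,0.8,0],[0,0,0]],
  [85,[0.5,0.8,0],[0,0,0]],
  [85,[0.5,0.8,0],[0,0,0]],
  [85,[0.5,0.8,0],[0,0,0]],
])

```text
clock: 1.1
eef_pos: [378.8, -329.3, 299.3]
tool_rot: [-3.141, 0.0, 0.31]
force: [0.8, 0.0, -0.3]
width: 85.2
gripper_force: 0.0
```

Emit:
send_rows([
  [85,[0.5,0.7,0],[0,0,0]],
  [85,[0.5,0.7,0],[0,0,0]],
  [85,[0.5,0.7,0],[0,0,0]],
  [85,[0.5,0.7,0],[0,0,0]],
  [85,[0.5,0.7,0],[0,0,0]],
  [85,[0,0,0],[0,0,0]],
  [85,[0,0,0],[0,0,0]],
  [85,[0,0,0],[0,0,0]],
])

```text
clock: 2.1
eef_pos: [527.4, -122.6, 299.4]
tool_rot: [3.141, 0.001, 0.307]
force: [-0.0, -0.6, 1.1]
width: 85.0
gripper_force: 0.0
```

Emit:
send_rows([
  [85,[0.19,0.52,0],[0,0,0]],
  [85,[0,0,0],[0,0,0]],
  [85,[0,0,0],[0,0,0]],
  [85,[0,0,-0.5],[0,0,0]],
  [85,[0,0,-0.5],[0,0,0]],
  [85,[0,0,-0.5],[0,0,0]],
  [85,[0,0,-0.6],[0,0,0]],
  [85,[0,0,0],[0,0,0]],
])

```text
clock: 3.1
eef_pos: [537.0, -91.2, 171.5]
tool_rot: [-3.14, 0.006, 0.308]
force: [-0.9, -0.1, 0.2]
width: 84.9
gripper_force: 0.0
```

```bash
python3 - <<'E'
from h import *
shot('scene','scene2.png'); s=sensors.read_state(); print(s['eef_pos'],s['force'])
im=cv2.imread('pics/scene2.png'); cv2.imwrite('pics/s2c.png',cv2.resize(im[60:300,180:460],None,fx=2,fy=2))
E
```

```text
[538.6996327  -91.06788151 173.19887273] [ 0.14396051 -0.06817601  0.0645122 ]
```

View pics/s2c.png

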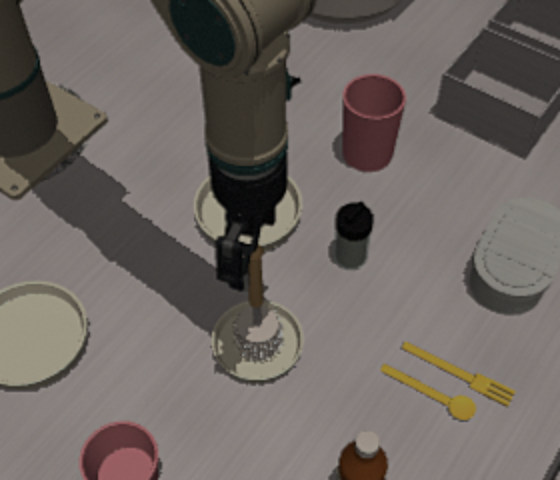

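The open fingers are around the grip and the brush still stands upright in the dish at (258,335) in this crop. I'll close the gripper now.

Emit:
send_rows([
  [40,[0,0,0],[0,0,0]],
  [25,[0,0,0],[0,0,0]],
  [8,[0,0,0],[0,0,0]],
  [8,[0,0,0],[0,0,0]],
  [8,[0,0,0],[0,0,0]],
  [8,[0,0,0],[0,0,0]],
  [8,[0,0,0],[0,0,0]],
  [8,[0,0,0],[0,0,0]],
])

```text
clock: 4.15
eef_pos: [540.4, -90.2, 174.4]
tool_rot: [3.14, -0.002, 0.31]
force: [-0.9, -0.6, 6.0]
width: 19.1
gripper_force: 58.4
```

Emit:
send_rows([
  [8,[0,0,0.2],[0,0,0]],
  [8,[0,0,0.3],[0,0,0]],
  [8,[0,0,0.5],[0,0,0]],
  [8,[0,0,0.5],[0,0,0]],
  [8,[0,0,0.5],[0,0,0]],
  [8,[0,0,0.5],[0,0,0]],
  [8,[0,0,0],[0,0,0]],
  [8,[0,0,0],[0,0,0]],
])

```text
clock: 5.15
eef_pos: [538.8, -89.7, 322.6]
tool_rot: [-3.141, 0.002, 0.31]
force: [-0.6, -0.4, -2.8]
width: 19.4
gripper_force: 58.8
```

```bash
python3 - <<'E'
from h import *
s=sensors.read_state(); print(s['eef_pos'],s['force'],s['width'])
d=shot('scene','scene3.png')
im=cv2.imread('pics/scene3.png'); cv2.imwrite('pics/s3c.png',cv2.resize(im[40:280,180:460],None,fx=2,fy=2))
P=cloud(d).reshape(-1,3)
for lo,hi in ((152,162),(162,180),(180,202),(210,248),(252,285),(285,310)):
    m=P[(abs(P[:,0]-539)<45)&(abs(P[:,1]+91)<45)&(P[:,2]>lo)&(P[:,2]<hi)]; print(lo,hi,len(m),np.round(np.median(m,0),1) if len(m) else '',np.round(m.min(0),0) if len(m) else '')
E
```

```text
[538.78123721 -89.68044485 322.58902355] [-0.60370353 -0.41274796 -2.76090477] 19.435616925279966
152 162 34 [ 549.6 -112.1  159.9] [ 509. -119.  156.]
162 180 126 [ 553.4 -109.1  171.3] [ 507. -122.  162.]
180 202 189 [ 552.5 -107.4  193.4] [ 506. -123.  180.]
210 248 45 [538.9 -93.7 232.5] [532. -97. 211.]
252 285 74 [542.  -96.4 269.3] [531. -99. 254.]
285 310 67 [542.1 -96.6 298.6] [ 530. -100.  286.]
```

View pics/s3c.png

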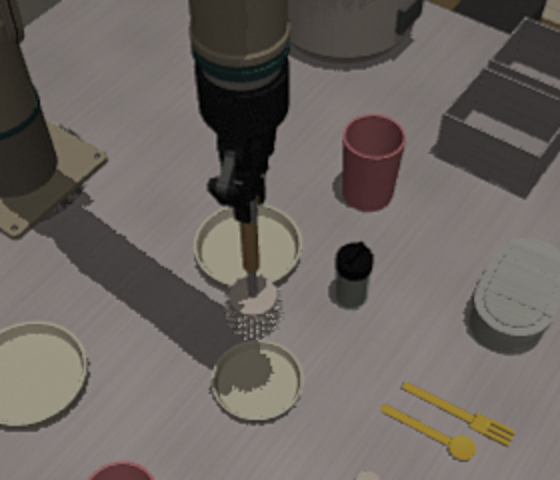

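The brush hangs vertical in the gripper and the dish is undisturbed. Next I carry it over the tall cup.

Emit:
send_rows([
  [8,[-0.07,0.4,0],[0,0,0]],
  [8,[-0.13,0.8,0],[0,0,0]],
  [8,[-0.15,0.9,0],[0,0,0]],
  [8,[-0.16,0.95,0],[0,0,0]],
  [8,[-0.16,0.95,0],[0,0,0]],
  [8,[-0.15,0.9,0],[0,0,0]],
  [8,[-0.14,0.8,0],[0,0,0]],
  [8,[-0.07,0.4,0],[0,0,0]],
])

```text
clock: 6.2
eef_pos: [475.7, 279.3, 322.0]
tool_rot: [-3.14, 0.003, 0.314]
force: [1.0, -0.3, -1.8]
width: 19.5
gripper_force: 58.8
```

Emit:
send_rows([
  [8,[0,0,0],[0,0,0]],
  [8,[0,0,0],[0,0,0]],
  [8,[0,0,0],[0,0,0]],
])

```text
clock: 6.58
eef_pos: [478.3, 274.3, 323.2]
tool_rot: [3.141, 0.001, 0.307]
force: [0.2, 0.7, -1.8]
width: 19.4
gripper_force: 58.8
```

```bash
python3 - <<'E'
from h import *
from scipy.optimize import least_squares
s=sensors.read_state(); print(s['eef_pos'],s['tool_rot'],s['force'],s['width'])
d=shot('scene','scene4.png')
im=cv2.imread('pics/scene4.png'); cv2.imwrite('pics/s4c.png',cv2.resize(im[0:200,250:490],None,fx=3,fy=3))
P=cloud(d).reshape(-1,3)
def circ(p,R): return np.round(least_squares(lambda q:np.hypot(p[:,0]-q[0],p[:,1]-q[1])-R,p[:,:2].mean(0)+[-R*.5,R*.7],loss='soft_l1',f_scale=2).x,1)
for lo,hi,R in ((117,126,43),(165,195,29),(214,248,5),(254,285,9),(285,305,9)):
    m=P[(abs(P[:,0]-477)<50)&(abs(P[:,1]-276)<50)&(P[:,2]>lo)&(P[:,2]<hi)]; print(lo,hi,len(m),circ(m,R) if len(m)>4 else '')
E
```

```text
[478.32150679 274.26164746 323.18258884] [3.14050012e+00 6.14998326e-04 3.07145526e-01] [ 0.24996193  0.65497164 -1.81362546] 19.43248840909732
117 126 96 [476.4 276.1]
165 195 188 [475.9 274.9]
214 248 41 [476.9 273.6]
254 285 64 [476.6 273.5]
285 305 48 [476.5 273.8]
```

View pics/s4c.png

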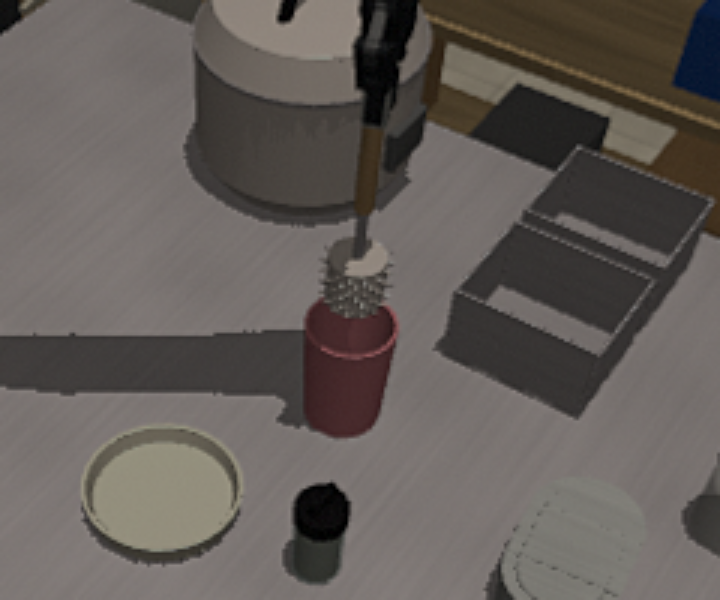

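The brush hangs just above the cup rim (crop (350,320)), within about 2 mm of centre. I'll nudge it +2 mm in y and lower it to about 3 mm above the cup floor.

Emit:
send_rows([
  [8,[0,0.035,0],[0,0,0]],
  [8,[0,0,-0.3],[0,0,0]],
  [8,[0,0,-0.3],[0,0,0]],
  [8,[0,0,-0.3],[0,0,0]],
  [8,[0,0,-0.3],[0,0,0]],
  [8,[0,0,0],[0,0,0]],
  [8,[0,0,0],[0,0,0]],
])

```text
clock: 7.5
eef_pos: [478.2, 278.4, 252.2]
tool_rot: [-3.141, -0.001, 0.31]
force: [0.6, 0.1, -2.0]
width: 19.4
gripper_force: 58.9
```

Emit:
send_rows([
  [8,[0,0,-0.25],[0,0,0]],
  [8,[0,0,-0.25],[0,0,0]],
  [8,[0,0,-0.25],[0,0,0]],
  [8,[0,0,-0.25],[0,0,0]],
  [8,[0,0,-0.25],[0,0,0]],
  [8,[0,0,0],[0,0,0]],
  [8,[0,0,0],[0,0,0]],
  [8,[0,0,0],[0,0,0]],
])

```text
clock: 8.5
eef_pos: [477.9, 278.3, 176.5]
tool_rot: [-3.142, -0.0, 0.31]
force: [0.5, -0.3, -2.7]
width: 19.3
gripper_force: 59.9
```

Emit:
send_rows([
  [8,[0,0,-0.04],[0,0,0]],
  [8,[0,0,0],[0,0,0]],
  [8,[0,0,0],[0,0,0]],
  [8,[0,0,0],[0,0,0]],
])

```text
clock: 9.0
eef_pos: [478.1, 278.4, 174.5]
tool_rot: [-3.141, -0.001, 0.31]
force: [-0.3, -1.6, 2.9]
width: 19.6
gripper_force: 60.3
```

```bash
python3 - <<'E'
from h import *
from scipy.optimize import least_squares
s=sensors.read_state(); print(s['eef_pos'],s['force'])
P=cloud(shot('scene','scene5.png')).reshape(-1,3)
def circ(p,R): return np.round(least_squares(lambda q:np.hypot(p[:,0]-q[0],p[:,1]-q[1])-R,p[:,:2].mean(0)+[-R*.5,R*.7],loss='soft_l1',f_scale=2).x,1)
m=P[(np.hypot(P[:,0]-477,P[:,1]-276)<60)]
z=m[:,2]; r=np.hypot(m[:,0]-477,m[:,1]-276)
q=m[(z>117)&(z<126)&(r>36)]; print('rim',len(q),circ(q,43))
q=m[(z>127)&(z<152)&(r<20)]; print('grip',len(q),circ(q,9))
E
```

```text
[478.11880974 278.37572138 174.47732467] [-0.2977446  -1.56192661  2.85539737]
rim 132 [476.4 275.9]
grip 43 [476. 278.]
```

Contact with the floor feels right (about 5 N) and the cup hasn't moved. Now the strokes.

Emit:
send_rows([
  [8,[0,-0.01,0.25],[0,0,0]],
  [8,[0,-0.01,0.35],[0,0,0]],
  [8,[0,0,0.35],[0,0,0]],
  [8,[0,0,0.3],[0,0,0]],
  [8,[0,0,0],[0,0,0]],
  [8,[0,0,0],[0,0,0]],
  [8,[0,0,0],[0,0,0]],
  [8,[0,0,0],[0,0,0]],
])

```text
clock: 10.05
eef_pos: [477.5, 276.9, 248.5]
tool_rot: [3.141, 0.001, 0.31]
force: [0.8, 0.4, -0.8]
width: 19.2
gripper_force: 59.9
```

Emit:
send_rows([
  [8,[0,0,-0.3],[0,0,0]],
  [8,[0,0,-0.35],[0,0,0]],
  [8,[0,0,-0.3],[0,0,0]],
  [8,[0,0,-0.2],[0,0,0]],
  [8,[0,0,-0.1],[0,0,0]],
  [8,[0,0,0],[0,0,0]],
  [8,[0,0,0],[0,0,0]],
  [8,[0,0,0],[0,0,0]],
])

```text
clock: 11.05
eef_pos: [478.2, 277.3, 174.6]
tool_rot: [-3.141, -0.001, 0.31]
force: [-0.4, -0.2, 2.0]
width: 19.1
gripper_force: 60.2
```

Emit:
send_rows([
  [8,[0,0,0.25],[0,0,0]],
  [8,[0,0,0.35],[0,0,0]],
  [8,[0,0,0.35],[0,0,0]],
  [8,[0,0,0.3],[0,0,0]],
  [8,[0,0,0],[0,0,0]],
  [8,[0,0,0],[0,0,0]],
  [8,[0,0,0],[0,0,0]],
  [8,[0,0,0],[0,0,0]],
])

```text
clock: 12.05
eef_pos: [477.5, 276.8, 248.5]
tool_rot: [3.141, 0.001, 0.31]
force: [-0.1, -0.1, -1.4]
width: 19.2
gripper_force: 59.9
```

Emit:
send_rows([
  [8,[0,0,-0.3],[0,0,0]],
  [8,[0,0,-0.35],[0,0,0]],
  [8,[0,0,-0.3],[0,0,0]],
  [8,[0,0,-0.2],[0,0,0]],
  [8,[0,0,-0.1],[0,0,0]],
  [8,[0,0,0],[0,0,0]],
  [8,[0,0,0],[0,0,0]],
  [8,[0,0,0],[0,0,0]],
])

```text
clock: 13.05
eef_pos: [478.2, 277.3, 174.6]
tool_rot: [-3.141, -0.001, 0.31]
force: [0.6, 0.5, 1.1]
width: 19.3
gripper_force: 60.2
```

Emit:
send_rows([
  [8,[0,0,0.25],[0,0,0]],
  [8,[0,0,0.4],[0,0,0]],
  [8,[0,0,0.4],[0,0,0]],
  [8,[0,0,0.4],[0,0,0]],
  [8,[0,0,0.4],[0,0,0]],
  [8,[0,0,0.4],[0,0,0]],
  [8,[0,0,0.24],[0,0,0]],
  [8,[0,0,0],[0,0,0]],
])

```text
clock: 14.05
eef_pos: [478.1, 277.4, 324.6]
tool_rot: [-3.141, -0.002, 0.31]
force: [-0.2, -0.4, -1.6]
width: 19.6
gripper_force: 59.9
```

Emit:
send_rows([
  [8,[0.07,-0.4,0],[0,0,0]],
  [8,[0.13,-0.8,0],[0,0,0]],
  [8,[0.15,-0.9,0],[0,0,0]],
  [8,[0.16,-0.95,0],[0,0,0]],
  [8,[0.16,-0.95,0],[0,0,0]],
  [8,[0.15,-0.9,0],[0,0,0]],
  [8,[0.14,-0.8,0],[0,0,0]],
  [8,[0.07,-0.43,0],[0,0,0]],
])

```text
clock: 15.05
eef_pos: [538.8, -94.4, 322.2]
tool_rot: [3.141, 0.003, 0.306]
force: [1.2, 0.2, -1.9]
width: 19.5
gripper_force: 59.9
```

Emit:
send_rows([
  [8,[0,0,0],[0,0,0]],
  [8,[0,0,-0.4],[0,0,0]],
  [8,[0,0,-0.4],[0,0,0]],
  [8,[0,0,-0.4],[0,0,0]],
  [8,[0,0,-0.4],[0,0,0]],
  [8,[0,0,-0.2],[0,0,0]],
  [8,[0,0,0],[0,0,0]],
  [8,[0,0,0],[0,0,0]],
])

```text
clock: 16.05
eef_pos: [540.3, -90.4, 216.3]
tool_rot: [3.141, -0.002, 0.31]
force: [-0.6, -0.1, -2.3]
width: 19.8
gripper_force: 59.9
```

```bash
python3 - <<'E'
from h import *
from scipy.optimize import least_squares
s=sensors.read_state(); print(s['eef_pos'],s['force'])
P=cloud(shot('scene','scene6.png')).reshape(-1,3)
im=cv2.imread('pics/scene6.png'); cv2.imwrite('pics/s6c.png',cv2.resize(im[60:300,180:460],None,fx=2,fy=2))
def circ(p,R): return np.round(least_squares(lambda q:np.hypot(p[:,0]-q[0],p[:,1]-q[1])-R,p[:,:2].mean(0)+[-R*.5,R*.7],loss='soft_l1',f_scale=2).x,1)
def sel(c,lo,hi,a,b):
    r=np.hypot(P[:,0]-c[0],P[:,1]-c[1]); return P[(P[:,2]>lo)&(P[:,2]<hi)&(r>a)&(r<b)]
print('cup',circ(sel((477,276),117,126,36,50),43),'dish',circ(sel((538,-92),16,23,50,65),57))
for lo,hi,R in((96,125,5),(135,160,9),(160,180,9)): print('brush',circ(sel((538,-92),lo,hi,0,20),R))
E
```

```text
[540.2618425  -90.38566549 216.30376161] [-0.58369841 -0.08578265 -2.27168543]
cup [476.7 276.1] dish [537.9 -93.4]
brush [539.4 -92.9]
brush [538.1 -89.8]
brush [538.4 -90.4]
```

View pics/s6c.png

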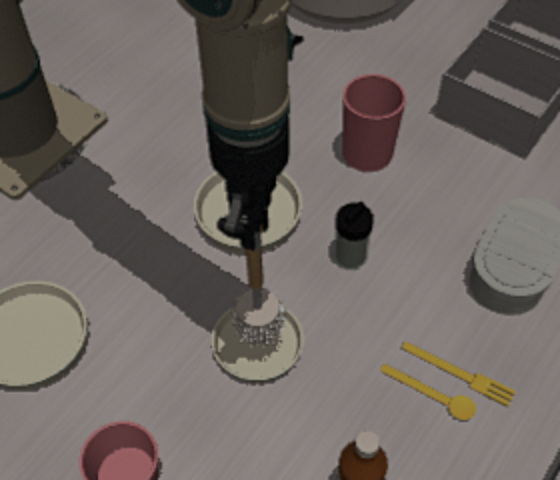

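The brush hangs upright over the small dish, within 3 mm of centre, and the tall cup hasn't moved. I lower it to contact.

Emit:
send_rows([
  [8,[0,-0.03,-0.2],[0,0,0]],
  [8,[0,0,-0.2],[0,0,0]],
  [8,[0,0,-0.15],[0,0,0]],
  [8,[0,0,-0.1],[0,0,0]],
  [8,[0,0,-0.05],[0,0,0]],
  [8,[0,0,0],[0,0,0]],
  [8,[0,0,0],[0,0,0]],
  [8,[0,0,0],[0,0,0]],
])

```text
clock: 17.1
eef_pos: [540.4, -92.6, 174.5]
tool_rot: [3.141, -0.002, 0.31]
force: [-0.6, -0.7, 5.3]
width: 19.1
gripper_force: 60.5
```

Emit:
send_rows([
  [22,[0,0,0],[0,0,0]],
  [26,[0,0,0],[0,0,0]],
  [32,[0,0,0],[0,0,0]],
  [45,[0,0,0],[0,0,0]],
  [85,[0,0,0],[0,0,0]],
  [85,[0,0,0],[0,0,0]],
  [85,[0,0,0],[0,0,0]],
  [85,[0,0,0],[0,0,0]],
])

```text
clock: 18.1
eef_pos: [539.6, -92.6, 173.5]
tool_rot: [3.142, -0.0, 0.31]
force: [0.3, -0.4, -0.3]
width: 85.3
gripper_force: 0.0
```

Emit:
send_rows([
  [85,[0,0,0],[0,0,0]],
  [85,[0,0,0.2],[0,0,0]],
  [85,[0,0,0.4],[0,0,0]],
  [85,[0,0,0.5],[0,0,0]],
  [85,[0,0,0.5],[0,0,0]],
  [85,[0,0,0.5],[0,0,0]],
  [85,[0,0,0],[0,0,0]],
  [85,[0,0,0],[0,0,0]],
])

```text
clock: 19.1
eef_pos: [539.2, -92.5, 299.5]
tool_rot: [-3.142, 0.0, 0.31]
force: [-0.5, 0.6, 0.3]
width: 84.8
gripper_force: 0.0
```

```bash
python3 - <<'E'
from h import *
from scipy.optimize import least_squares
s=sensors.read_state(); print(s['eef_pos'],s['force'],s['width'])
P=cloud(shot('scene','scene7.png')).reshape(-1,3)
im=cv2.imread('pics/scene7.png'); cv2.imwrite('pics/s7c.png',cv2.resize(im[60:300,180:460],None,fx=2,fy=2))
def circ(p,R): return np.round(least_squares(lambda q:np.hypot(p[:,0]-q[0],p[:,1]-q[1])-R,p[:,:2].mean(0)+[-R*.5,R*.7],loss='soft_l1',f_scale=2).x,1)
def sel(c,lo,hi,a,b):
    r=np.hypot(P[:,0]-c[0],P[:,1]-c[1]); return P[(P[:,2]>lo)&(P[:,2]<hi)&(r>a)&(r<b)]
print('cup',circ(sel((477,276),117,126,36,50),43),'dish',circ(sel((538,-92),16,23,50,65),57))
for lo,hi,R in((62,90,5),(110,150,9),(150,190,9)): print('brush',circ(sel((538,-92),lo,hi,0,20),R))
print('top',sel((538,-92),195,225,0,20)[:,2].max())
E
```

```text
[539.18938609 -92.53751373 299.46896252] [-0.50287396  0.56455132  0.25271232] 84.78272563690342
cup [476.5 276.2] dish [538.2 -93.3]
brush [537.1 -92.8]
brush [537.2 -93.1]
brush [537.1 -93.1]
top 219.52200146913367
```

View pics/s7c.png

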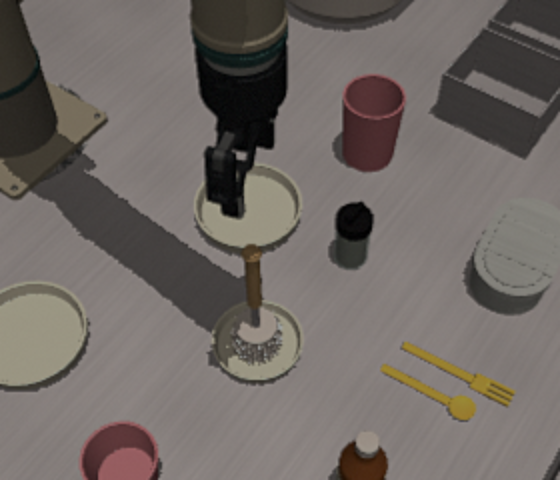

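The brush stands upright and released in its dish (crop (255,330)), the gripper is clear, and nothing else has moved.

```bash
python3 -c "
from cell import ctrl; print(ctrl.finish_job())"
```

```text
the job is handed in; nothing more can be done
None
```

I pushed the brush to the bottom of the tall cup three times, drawing it up to the rim in between, then stood it upright in its drip dish, released it and handed the job in at about 19 s; no verdict was returned.

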